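Stand the squeegee on the tall rest

ROBOT

A 7-joint arm with a two-finger parallel gripper is mounted at the origin on a cart in front of the work surface, level with it; the furniture and walls round the work are solid. World frame = base frame: x ahead of the robot, y to its left, z up, the work surface at z = 0. Lengths are in m, angles in degrees, forces in N, time in s.
With the tool pointing down it reaches from about 0.425 to 0.875 m from the base axis. Payload 4.7 kg.
Tool frame: the origin (TCP) lies at the very end of the fingers, on their centre line; the grasp point (between the pads) lies 19 mm behind it; z points along the fingers, y is the direction in which the jaws open and shut (so a half turn about z gives the same grasp; the last joint's range is limited). The gripper opens to 87 mm and grips with 3 to 60 N. Pads are 19 mm wide; open, the fingers measure 117 mm over their backs; the gripper's body (75 mm by 190 mm) begins 51 mm behind the grasp point.
Start: joints at [-64.166, 18.392, -4.016, 83.108, 1.295, 78.541, -3.26], TCP at [0.275, 0.589, 0.198] pointing down, gripper open.
Joint ranges: [-163.93, 163.93], [-17.29, 119.83], [-79.2, 71.16], [3.27, 140.29], [-89.18, 269.18], [5.43, 117.66], [-154.24, 154.24]. Speed limits (degrees/s): [147.25, 147.25, 180, 180, 180, 180, 180].

INTERFACE

Orientations are given as [roll, pitch, yaw] about the fixed x, y, z axes, in that order (R = Rz(yaw) Ry(pitch) Rx(roll)).
In Python, from cell import sensors, imaging, ticket gives the robot as it stands.
- The arm moves only by the tool carry_out, never from a script. Its argument "plan" is a list of rows, each an object of numbers: "fingers": the closure, from -1 (fully open) to 1 (shut); "dx", "dy", "dz": the shift along the tool's x, y, z normalised to -1 to 1, where 1 is 0.03 m; "rx", "ry", "rz": the turn, a rotation vector about the tool's x, y, z normalised to -1 to 1, where 1 is 10 degrees. A call has 1 to 12 rows; each row shifts and turns the commanded pose from where the row before left it, along the tool's axes as they then stand; what a row does not reach is not made up. A row lasts 1/8 s, in which the tool goes at most 62.5 mm and 10.7 degrees, less where a joint would pass 70% of its speed; a pose out of reach is approached as far as the arm can. A call with a number of a shift or a turn outside -1 to 1 is refused whole. A call with a gripper value outside its range is refused whole. The fingers move at their own pace and stop on an object; "force" is the grip in N (left out, the last holds). Time passes only in rows, so rows that do not move let the fingers close. It gives the time, the measured TCP pose, the force and the opening at its end, in the units of the state.
- sensors.get_obs(): the state, without advancing time (a new reading comes with each control period).
- imaging.read_camera(name): name is "scene" or "side" or "wrist"; returns a dict with "color" (480x640x3 uint8, red, green, blue), "mtx" (3x3 intrinsics, pixels), "extrinsics" (4x4, takes a point from world to camera coordinates); the wrist camera has in their place "tool_from_camera" (4x4, takes a point from camera to tool coordinates, whose origin is the TCP and whose axes are the flange's). Camera axes: x right, y down, z forward; pixel columns grow to the right and rows downward; lengths in m; the calibration is good to about 2 mm. A picture is of the moment at which its call begins: read the wrist's pose just before it. There is no depth.
- ticket.sign_off(): hands the job in, once; it reports no verdict.
The state is a dict: "time_s": time; "qpos": joint angles; "joint_velocities": joint speeds; "effort": joint torques, N m; "tool_pos": TCP position; "tool_rot": TCP orientation; "force": force on the tool from outside, world axes, zero at the start; "wrist_torque": the same for the moment, N m; "grip_width": finger opening in m.
Only numpy, scipy, OpenCV 4.12 (cv2) and the standard library are available. Lean on these libraries where they do the work, as an engineer would, in place of code of your own. Each camera call takes 0.05 s, during which the arm holds its last target.

TASK

Pick up the aluminium squeegee that stands on the table and set it down, still standing blade up, on the taller of the two squeegee rests, so that it bridges both posts, centred by eye, and stands between the low lips; either end may be on either post. Set it down, do not drop it, and leave the ink jar standing where it is.

Things in the scene. Friction and masses are not known exactly. Their poses are not given: they have to be found in the camera images.
- squeegee_mid (a point): Squeegee with bare aluminium holder and black end caps, 190 mm long: flat back flange 34 mm wide, 8 mm high; holder above it 26 mm thick up to 48 mm; black blade 9 mm thick up to 72 mm. About 0.3 kg. Stands on its back, blade edge up (the wooden squeegee lying flat is another). Point: its centre, 36 mm above what it stands on. x across the thickness, y along the length, z up.
- rest_tall_seat (a point): Taller of two alike squeegee rests. Fixed grey steel: base plate 150 x 60 x 6 mm, two posts 120 mm apart (centres, along y), nothing between them. Each post's head is a flat rubber seat 62 mm wide (x), 20 mm long (y), between lips 8 mm high. Point: middle between the seats, level with their tops, 95 mm above the table. x across the seats, y from post to post, z up.
- rest_low_seat (a point): Lower of the two squeegee rests. Fixed grey steel: base plate 150 x 60 x 6 mm, two posts 120 mm apart (centres, along y), nothing between them. Each post's head is a flat rubber seat 62 mm wide (x), 20 mm long (y), between lips 8 mm high. Point: middle between the seats, level with their tops, 45 mm above the table. x across the seats, y from post to post, z up.
- ink_jar_mid (a point): The only ink jar on this table, black with a screw lid, 64 mm across and 72 mm high, standing loose. Point: its centre, half-way up; z up.

How it is judged:
By the outcome, as a careful person would: the job done as asked, in the order asked, and still so for the second after the job is handed in, with the robot touching nothing.
It also fails if it takes over 40 s, if anything falls off the work surface, if the arm or the gripper's body presses on something with over 40 N, if the wrist force passes 120 N, or if a joint passes its speed limit or range.

## Working session

There is one attempt and no reset: what is moved stays moved. The work goes in short steps, Python scripts to look and compute and a tool call to move; the robot and the scene stay as the last step left them, time stands still between calls to the robot, and variables do not carry over. Pictures are saved under pics/ and viewed, and the job is handed in when it is done.

Besides the shell and the picture viewer there is one more tool, called in YAML: its name, and indented under it one key for each argument. carry_out: Moves the arm, as the interface text tells. Scaled input: -1 to 1 covers 0.03 m each way for a shift and 10 degrees each way for a turn. Its arguments: {"type":"object","properties":{"plan":{"type":"array"},"force":{"type":"number"}},"required":["plan"]}

```bash
ls; mkdir -p pics; cat > snap.py <<'E'
import cv2,pickle,sys
from cell import sensors, imaging
def snap(name,tag):
    o=sensors.get_obs(); d=imaging.read_camera(name)
    cv2.imwrite(f'pics/{tag}.png',d['color'][:,:,::-1]); pickle.dump((o,d),open(f'pics/{tag}.pkl','wb'))
    return o,d
E
python3 - <<'E'
from snap import *
for n in ['scene','side','wrist']:
    o,d=snap(n,n+'0')
print(o); 
E
```

```text
pics
{'time_s': 0.1, 'qpos': array([-64.1645122 ,  18.43461286,  -4.01654257,  83.16807712,
         1.29613647,  78.54111573,  -3.26054038]), 'joint_velocities': array([ 0.00933743, -0.1252125 , -0.00880132, -0.11713664, -0.04699795,
        0.19136257, -0.02184749]), 'effort': array([-2.38567436e-04, -4.92572129e+01, -4.05875249e-01, -3.13398671e+01,
       -6.42592530e-02,  3.95178166e-02,  7.43207283e-05]), 'tool_pos': array([0.27480101, 0.58845712, 0.19687189]), 'tool_rot': array([-1.79901495e+02,  6.28052911e-03,  1.54974762e+02]), 'force': array([-0.0613367 , -0.95124343, -0.36375944]), 'wrist_torque': array([-0.0186448 , -0.01188187,  0.01674281]), 'grip_width': 0.08701853029686005}
```

View pics/scene0.png

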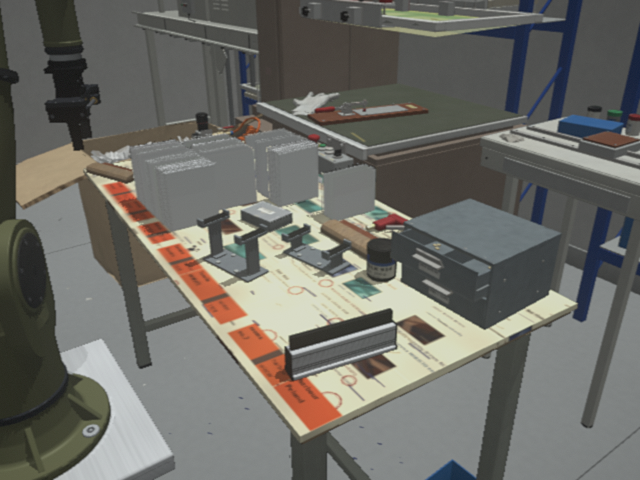

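View pics/side0.png

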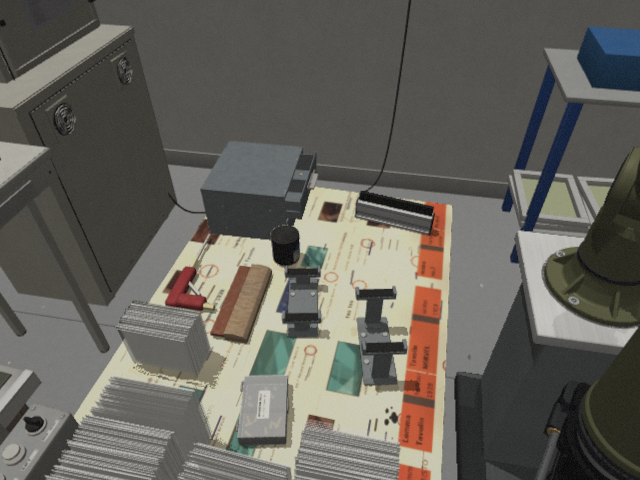

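View pics/wrist0.png

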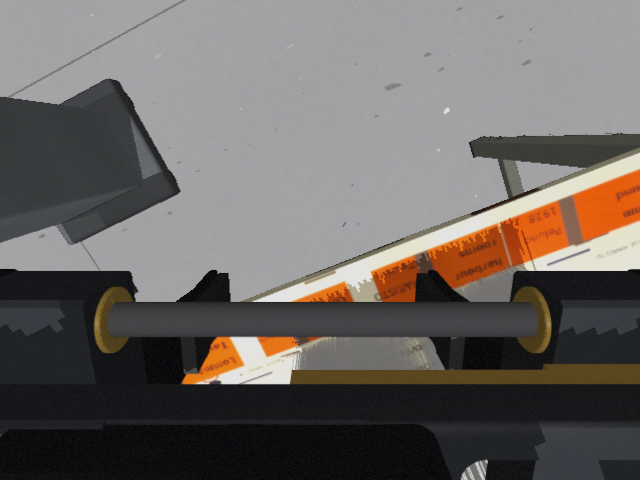

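The scene view shows the squeegee at about (340,345), the tall rest at (235,245), the low rest at (320,250) and the jar at (381,260). In the side view they are at (395,213), (380,335), (302,300) and (286,245). I'll enlarge these areas to get corner points.

```bash
python3 - <<'E'
import cv2
a=cv2.imread('pics/scene0.png');b=cv2.imread('pics/side0.png')
def crop(im,x0,y0,x1,y1,n,k): cv2.imwrite(f'pics/{n}.png',cv2.resize(im[y0:y1,x0:x1],None,fx=k,fy=k,interpolation=cv2.INTER_CUBIC))
crop(a,270,295,410,390,'c_sq_scene',5.5)
crop(b,340,180,450,245,'c_sq_side',7)
crop(a,180,195,300,290,'c_rt_scene',6)
crop(b,340,275,420,395,'c_rt_side',5)
E
```

```text
(no output)
```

View pics/c_sq_scene.png

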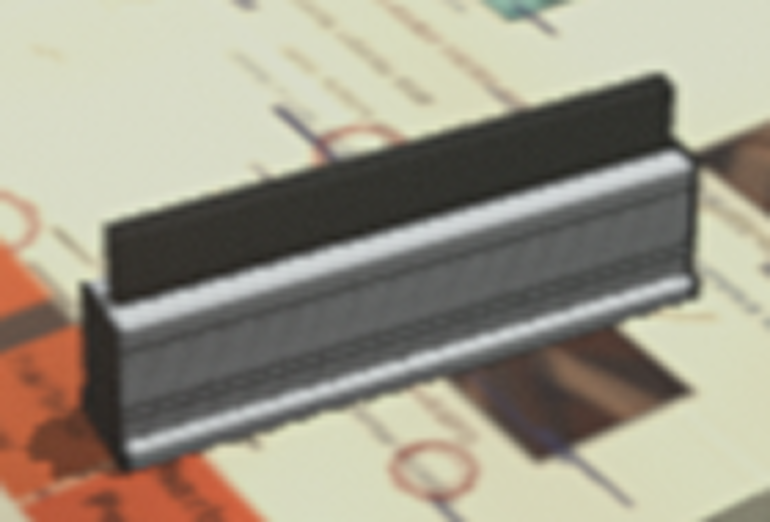

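View pics/c_sq_side.png

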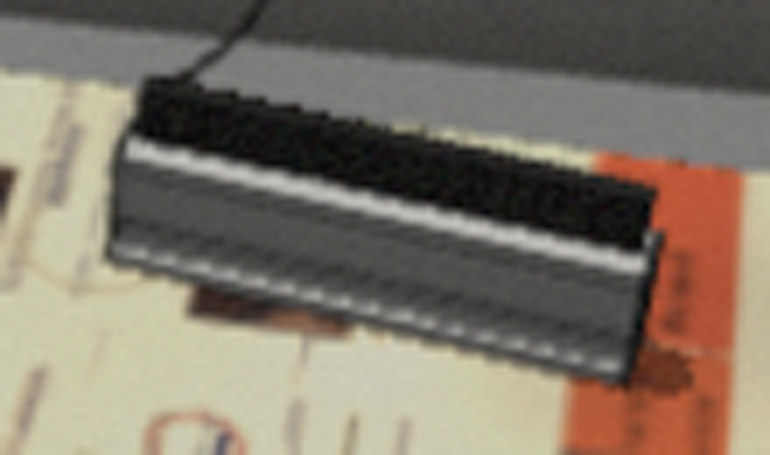

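View pics/c_rt_scene.png

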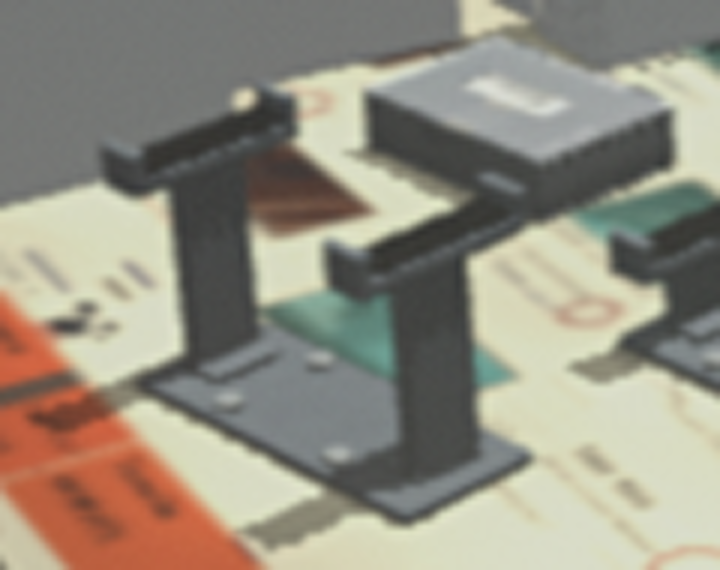

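View pics/c_rt_side.png

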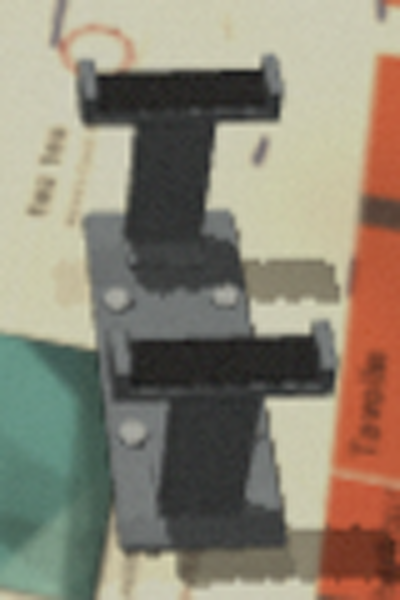

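```bash
cat > geo.py <<'E'
import numpy as np,cv2,pickle
from scipy.spatial.transform import Rotation as R
def load(tag):
    o,d=pickle.load(open(f'pics/{tag}.pkl','rb'))
    K=np.array(d['mtx'])
    if 'extrinsics' in d: E=np.array(d['extrinsics'])
    else:
        T=np.eye(4);T[:3,:3]=R.from_euler('xyz',o['tool_rot'],degrees=True).as_matrix();T[:3,3]=o['tool_pos']
        E=np.linalg.inv(T@np.array(d['tool_from_camera']))
    return K,E
def ray(tag,p):
    K,E=load(tag); v=np.linalg.inv(K)@np.array([p[0],p[1],1.]); Rm=E[:3,:3]
    return -Rm.T@E[:3,3], Rm.T@v
def plane(tag,p,z):
    c,v=ray(tag,p); return c+v*(z-c[2])/v[2]
def tri(t1,p1,t2,p2):
    A=[];
    P=[K@E[:3] for K,E in (load(t1),load(t2))]
    X=cv2.triangulatePoints(P[0],P[1],np.array(p1,float).reshape(2,1),np.array(p2,float).reshape(2,1)); return (X[:3]/X[3]).ravel()
def proj(tag,X):
    K,E=load(tag); q=K@(E[:3,:3]@np.array(X)+E[:3,3]); return q[:2]/q[2]
def cr(c,off,k): return [(c[i]+.5)/k-.5+off[i] for i in (0,1)]
E
python3 - <<'E'
from geo import *
np.set_printoptions(precision=4,suppress=True)
for t in('scene0','side0'): print(t,ray(t,(320,240)))
S=lambda *c:cr(c,(270,295),5.5); D=lambda *c:cr(c,(340,180),7)
print('bladetop near end',tri('scene0',S(108,228),'side0',D(655,190)),'far',tri('scene0',S(662,76),'side0',D(150,80)))
print('far edge top scene',plane('scene0',S(108,228),.072),plane('scene0',S(662,76),.072))
print('far edge top side',plane('side0',D(655,190),.072),plane('side0',D(150,80),.072))
print('flange bottom scene',plane('scene0',S(128,470),0),plane('scene0',S(695,296),0))
print('flange bottom side',plane('side0',D(625,382),0),plane('side0',D(108,258),0))
S=lambda *c:cr(c,(180,195),6); D=lambda *c:cr(c,(340,275),5)
# tall rest seats: scene A=left(far y+) head
for n,s,d in [('A robot-side lip',(122,150),(325,328)),('A away lip',(275,95),(120,340)),('B robot lip',(345,250),(271,65)),('B away lip',(500,185),(87,70))]:
    print(n,tri('scene0',S(*s),'side0',D(*d)),plane('scene0',S(*s),.103),plane('side0',D(*d),.103))
print('base corners',plane('scene0',S(140,380),.006),plane('scene0',S(405,522),.006),plane('scene0',S(528,458),.006))
print('base side',plane('side0',D(85,213),.006),plane('side0',D(235,213),.006),plane('side0',D(287,543),.006),plane('side0',D(120,548),.006))
print('jar',plane('scene0',(381,243),.072),plane('side0',(286,234),.072), 'low rest',plane('scene0',(320,240),.045),plane('side0',(302,300),.045))
E
```

```text
scene0 (array([-0.0016, -0.7176,  0.5827]), array([ 0.5168,  0.7316, -0.4447]))
side0 (array([0.4662, 0.7778, 0.7431]), array([ 0.1363, -0.7319, -0.6678]))
bladetop near end [ 0.3639 -0.1174  0.0729] far [ 0.5373 -0.1503  0.0723]
far edge top scene [ 0.364  -0.1163  0.072 ] [ 0.5377 -0.1499  0.072 ]
far edge top side [ 0.3644 -0.1191  0.072 ] [ 0.5374 -0.1508  0.072 ]
flange bottom scene [ 0.3581 -0.1312  0.    ] [ 0.5407 -0.1663  0.    ]
flange bottom side [ 0.3631 -0.1042  0.    ] [ 0.5472 -0.1397  0.    ]
A robot-side lip [0.4124 0.297  0.1034] [0.4115 0.2977 0.103 ] [0.4138 0.2961 0.103 ]
A away lip [0.4788 0.3125 0.1015] [0.476 0.309 0.103] [0.4802 0.3129 0.103 ]
B robot lip [0.4377 0.182  0.1027] [0.4361 0.1813 0.103 ] [0.4392 0.1813 0.103 ]
B away lip [0.5041 0.1963 0.1023] [0.5018 0.1945 0.103 ] [0.5057 0.1959 0.103 ]
base corners [0.414  0.3118 0.006 ] [0.4422 0.1659 0.006 ] [0.4976 0.1788 0.006 ]
base side [0.503 0.184 0.006] [0.444  0.1734 0.006 ] [0.4145 0.318  0.006 ] [0.4723 0.3304 0.006 ]
jar [0.6823 0.0385 0.072 ] [0.6796 0.0363 0.072 ] low rest [0.6233 0.1671 0.045 ] [0.6115 0.1921 0.045 ]
```

```bash
cat > go.py <<'E'
import sys,numpy as np
from scipy.spatial.transform import Rotation as R
from cell import sensors
# usage: go.py x y z yaw : remaining shift in tool axes/units of 0.03 m, and yaw turn in units of 10deg
o=sensors.get_obs();t=np.array([float(v) for v in sys.argv[1:4]]);yaw=float(sys.argv[4])
Rm=R.from_euler('xyz',o['tool_rot'],degrees=True)
Rt=R.from_euler('xyz',[180,0,yaw],degrees=True)
np.set_printoptions(precision=2,suppress=True)
print('t',o['time_s'],'pos',np.round(o['tool_pos'],4),'rot',o['tool_rot'],'w',round(o['grip_width'],4),'F',o['force'])
d=t-o['tool_pos'];print('shift if moved first',Rm.inv().apply(d)/.03,' if turned first',Rt.inv().apply(d)/.03,' rotvec/10deg',np.degrees((Rm.inv()*Rt).as_rotvec())/10)
E
python3 - <<'E'
from geo import *
np.set_printoptions(precision=3,suppress=True)
o,d=pickle.load(open('pics/wrist0.pkl','rb'));print(d['tool_from_camera'],d['mtx'])
print('rack base',[plane('scene0',p,0) for p in [(163,228),(255,205),(270,203),(325,216)]],[plane('side0',p,0) for p in [(210,370)]])
print(tri('scene0',(135,150),'side0',(395,458)))
for z in (.1,.15,.2): print(z,[plane('side0',p,z) for p in [(300,430),(400,462),(120,305)]],[plane('scene0',p,z) for p in [(135,150),(163,228)]])
E
python3 go.py .44 .25 .30 169.2
```

```text
[[-0.001 -0.967 -0.253  0.069]
 [ 1.    -0.001  0.001 -0.   ]
 [-0.001 -0.253  0.967 -0.187]
 [ 0.     0.     0.     1.   ]] [[371.069   0.    322.275]
 [  0.    371.069 237.354]
 [  0.      0.      1.   ]]
rack base [array([0.406, 0.524, 0.   ]), array([0.659, 0.515, 0.   ]), array([0.698, 0.503, 0.   ]), array([0.765, 0.345, 0.   ])] [array([0.751, 0.347, 0.   ])]
[0.396 0.542 0.199]
0.1 [array([0.552, 0.476, 0.1  ]), array([0.41 , 0.496, 0.1  ]), array([0.917, 0.307, 0.1  ])] [array([0.471, 0.864, 0.1  ]), array([0.336, 0.311, 0.1  ])]
0.15 [array([0.546, 0.499, 0.15 ]), array([0.414, 0.518, 0.15 ]), array([0.882, 0.344, 0.15 ])] [array([0.422, 0.7  , 0.15 ]), array([0.301, 0.204, 0.15 ])]
0.2 [array([0.539, 0.523, 0.2  ]), array([0.419, 0.54 , 0.2  ]), array([0.847, 0.38 , 0.2  ])] [array([0.373, 0.537, 0.2  ]), array([0.266, 0.098, 0.2  ])]
t 0.15 pos [0.27 0.59 0.2 ] rot [-179.92    0.01  154.97] w 0.0873 F [-0.08 -0.38 -0.71]
shift if moved first [-9.76 -7.9  -3.42]  if turned first [ -7.52 -10.05  -3.43]  rotvec/10deg [-0.01 -0.   -1.42]
```

```bash
python3 go.py .54 .23 .30 169.2
```

```text
t 0.15 pos [0.27 0.59 0.2 ] rot [-179.92    0.01  154.97] w 0.0873 F [-0.08 -0.38 -0.71]
shift if moved first [-13.06  -7.1   -3.42]  if turned first [-10.92 -10.08  -3.43]  rotvec/10deg [-0.01 -0.   -1.42]
```

carry_out:
  plan:
    - {"fingers":-1,"dx":-0.4,"dy":-0.9,"dz":-1}
    - {"fingers":-1,"dx":-0.5,"dy":-1,"dz":-1}
    - {"fingers":-1,"dx":-0.6,"dy":-1,"dz":-1}
    - {"fingers":-1,"dx":-0.8,"dy":-1,"dz":-0.4}
    - {"fingers":-1,"dx":-1,"dy":-1}
    - {"fingers":-1,"dx":-1,"dy":-1}
    - {"fingers":-1,"dx":-1,"dy":-1}
    - {"fingers":-1,"dx":-1,"dy":-0.2}
    - {"fingers":-1,"dx":-1}
    - {"fingers":-1,"dx":-1}
    - {"fingers":-1,"dx":-1}
    - {"fingers":-1,"dx":-1}

```text
validation failed for argument at $.pl...
```

carry_out:
  plan:
    - {"fingers":-1,"dx":-1}
    - {"fingers":-1,"dx":-0.8,"rz":-0.7}
    - {"fingers":-1,"dx":-0.8,"rz":-0.7}
    - {"fingers":-1}
    - {"fingers":-1}

```text
validation failed for argument at $.pl...
```

```bash
python3 go.py .54 .23 .30 169.2; python3 -c "
from snap import *
snap('wrist','w_rest')"
```

```text
t 0.15 pos [0.27 0.59 0.2 ] rot [-179.92    0.01  154.97] w 0.0873 F [-0.08 -0.38 -0.71]
shift if moved first [-13.06  -7.1   -3.42]  if turned first [-10.92 -10.08  -3.43]  rotvec/10deg [-0.01 -0.   -1.42]
```

View pics/w_rest.png

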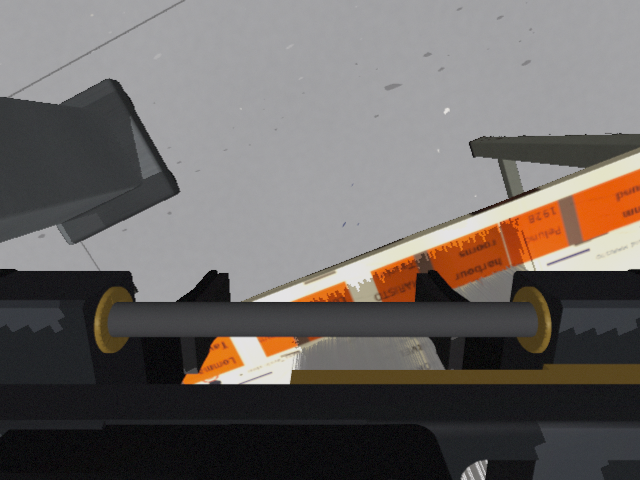

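Both calls were refused and the arm hasn't moved. The rows may need every key, so I'll send one full row to test that.

carry_out:
  plan:
    - {"fingers":-1,"dx":-0.4,"dy":-0.9,"dz":-1,"rx":0,"ry":0,"rz":0}

```text
time_s: 0.32
tool_pos: [0.2727, 0.5587, 0.2243]
tool_rot: [-179.6, -0.0, 155.1]
force: [0.1, -0.8, 0.7]
grip_width: 0.0868
```

carry_out:
  plan:
    - {"fingers":-1,"dx":-0.5,"dy":-1,"dz":-1,"rx":0,"ry":0,"rz":0}
    - {"fingers":-1,"dx":-0.6,"dy":-1,"dz":-1,"rx":0,"ry":0,"rz":0}
    - {"fingers":-1,"dx":-0.8,"dy":-1,"dz":-0.4,"rx":0,"ry":0,"rz":0}
    - {"fingers":-1,"dx":-1,"dy":-1,"dz":0,"rx":0,"ry":0,"rz":0}
    - {"fingers":-1,"dx":-1,"dy":-1,"dz":0,"rx":0,"ry":0,"rz":0}
    - {"fingers":-1,"dx":-1,"dy":-1,"dz":0,"rx":0,"ry":0,"rz":0}
    - {"fingers":-1,"dx":-1,"dy":-0.2,"dz":0,"rx":0,"ry":0,"rz":0}
    - {"fingers":-1,"dx":-1,"dy":0,"dz":0,"rx":0,"ry":0,"rz":0}
    - {"fingers":-1,"dx":-1,"dy":0,"dz":0,"rx":0,"ry":0,"rz":0}
    - {"fingers":-1,"dx":-1,"dy":0,"dz":0,"rx":0,"ry":0,"rz":0}
    - {"fingers":-1,"dx":-1,"dy":0,"dz":0,"rx":0,"ry":0,"rz":0}
    - {"fingers":-1,"dx":-1,"dy":0,"dz":0,"rx":0,"ry":0,"rz":0}

```text
time_s: 1.82
tool_pos: [0.4928, 0.2521, 0.2998]
tool_rot: [-180.0, -0.0, 155.0]
force: [0.2, 0.5, -0.4]
grip_width: 0.0872
```

carry_out:
  plan:
    - {"fingers":-1,"dx":-0.9,"dy":0,"dz":0,"rx":0,"ry":0,"rz":-0.7}
    - {"fingers":-1,"dx":-0.8,"dy":0,"dz":0,"rx":0,"ry":0,"rz":-0.7}
    - {"fingers":-1,"dx":0,"dy":0,"dz":0,"rx":0,"ry":0,"rz":0}
    - {"fingers":-1,"dx":0,"dy":0,"dz":0,"rx":0,"ry":0,"rz":0}

```text
time_s: 2.33
tool_pos: [0.5385, 0.2343, 0.2997]
tool_rot: [180.0, -0.1, 168.9]
force: [0.5, 1.2, 0.6]
grip_width: 0.0873
```

```bash
python3 go.py .54 .23 .30 169.2; python3 -c "
from snap import *
snap('wrist','w_rest1')"
```

```text
t 2.325 pos [0.54 0.23 0.3 ] rot [179.99  -0.06 168.93] w 0.0873 F [0.46 1.25 0.61]
shift if moved first [-0.08 -0.13 -0.01]  if turned first [-0.07 -0.13 -0.01]  rotvec/10deg [ 0.   -0.01 -0.03]
```

View pics/w_rest1.png

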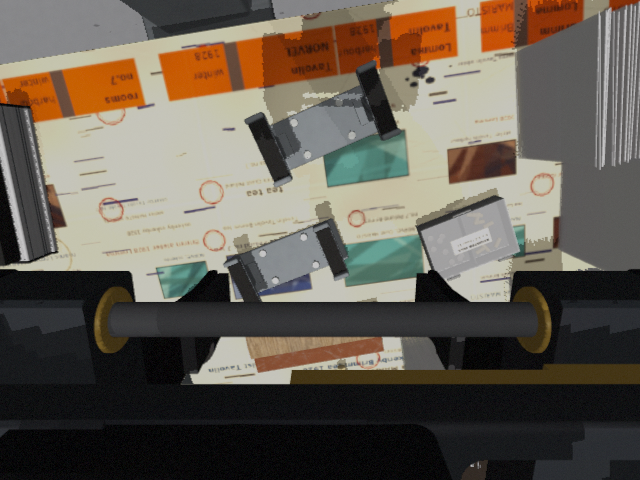

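The wrist view shows the tall rest's heads at about (380,100) and (270,148). The squeegee is at the left edge, around x 0–60 and y 100–265. I'll enlarge the heads.

```bash
python3 - <<'E'
import cv2
a=cv2.imread('pics/w_rest1.png')
cv2.imwrite('pics/c_wr.png',cv2.resize(a[50:195,235:415],None,fx=4,fy=4,interpolation=cv2.INTER_CUBIC))
E
```

```text
(no output)
```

View pics/c_wr.png

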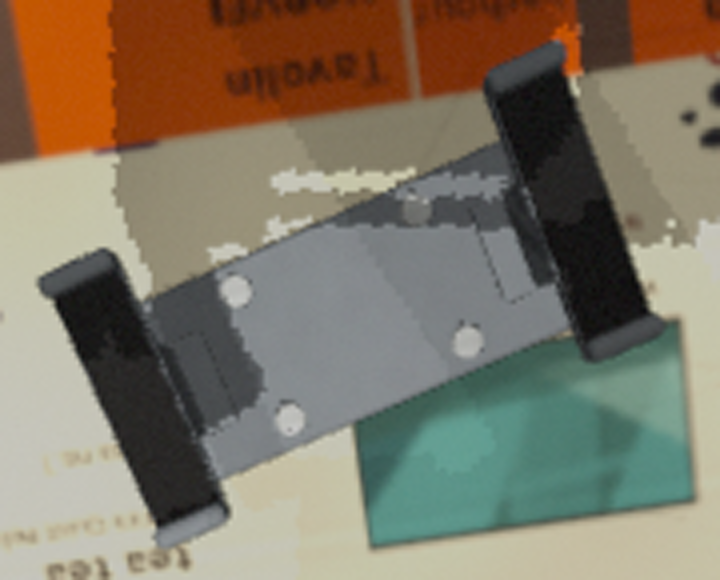

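```bash
python3 - <<'E'
from geo import *
np.set_printoptions(precision=4,suppress=True)
C=lambda *c:cr(c,(235,50),4)
P=lambda c,z:plane('w_rest1',C(*c),z)[:2]
lB=[(40,285),(108,250),(228,518),(160,545)]; lA=[(487,80),(560,43),(662,325),(590,360)]
sB=[(55,298),(118,268),(222,508),(160,535)]; sA=[(495,92),(560,65),(650,315),(590,345)]
for n,B,A,z in(('lip',lB,lA,.103),('seat',sB,sA,.095)):
    b=np.array([P(c,z) for c in B]);a=np.array([P(c,z) for c in A])
    print(n,b.mean(0),a.mean(0),'mid',(a.mean(0)+b.mean(0))/2,'ang',np.degrees(np.arctan2(*(a.mean(0)-b.mean(0))[::-1])),'len',np.linalg.norm(a.mean(0)-b.mean(0)),'xang',[np.degrees(np.arctan2(*(h[[0,1]].mean(0)-h[[2,3]].mean(0))[::-1])) for h in(a,b)],[np.linalg.norm(h[[0,1]].mean(0)-h[[2,3]].mean(0)) for h in (a,b)])
# height check: triangulate lip centre tops scene vs wrist
S=lambda *c:cr(c,(180,195),6); D=lambda *c:cr(c,(340,275),5)
mid=lambda a,b:((a[0]+b[0])/2,(a[1]+b[1])/2)
for n,d,w in [('A rob',(325,328),mid(lA[0],lA[1])),('A away',(120,340),mid(lA[2],lA[3])),('B rob',(271,65),mid(lB[0],lB[1])),('B away',(87,70),mid(lB[2],lB[3]))]:
    print(n,tri('side0',D(*d),'w_rest1',C(*w)))
E
python3 go.py .54 -.155 .25 169.2
```

```text
lip [0.4697 0.1931] [0.4448 0.3093] mid [0.4572 0.2512] ang 102.0972767089205 len 0.11881578291516921 xang [np.float64(-168.08569411278728), np.float64(-167.8546282332757)] [np.float64(0.07021282109981335), np.float64(0.07044777418772216)]
seat [0.4704 0.193 ] [0.4445 0.3102] mid [0.4575 0.2516] ang 102.44156986909574 len 0.12006409026025532 xang [np.float64(-167.9471915079112), np.float64(-168.64722820055508)] [np.float64(0.06425966180857122), np.float64(0.06464757636391248)]
A rob [0.4132 0.3013 0.1103]
A away [0.4797 0.3158 0.1071]
B rob [0.438  0.1868 0.1092]
B away [0.5046 0.2012 0.1088]
t 2.375 pos [0.54 0.23 0.3 ] rot [179.98  -0.04 168.98] w 0.0868 F [-0.41 -0.3   0.47]
shift if moved first [ -2.54 -12.74   1.65]  if turned first [ -2.48 -12.74   1.66]  rotvec/10deg [ 0.   -0.   -0.02]
```

carry_out:
  plan:
    - {"fingers":-1,"dx":-0.2,"dy":-1,"dz":0,"rx":0,"ry":0,"rz":0}
    - {"fingers":-1,"dx":-0.2,"dy":-1,"dz":0,"rx":0,"ry":0,"rz":0}
    - {"fingers":-1,"dx":-0.2,"dy":-1,"dz":0,"rx":0,"ry":0,"rz":0}
    - {"fingers":-1,"dx":-0.2,"dy":-1,"dz":0,"rx":0,"ry":0,"rz":0}
    - {"fingers":-1,"dx":-0.2,"dy":-1,"dz":0,"rx":0,"ry":0,"rz":0}
    - {"fingers":-1,"dx":-0.2,"dy":-1,"dz":0,"rx":0,"ry":0,"rz":0}
    - {"fingers":-1,"dx":-0.2,"dy":-1,"dz":0.2,"rx":0,"ry":0,"rz":0}
    - {"fingers":-1,"dx":-0.2,"dy":-1,"dz":0.3,"rx":0,"ry":0,"rz":0}
    - {"fingers":-1,"dx":-0.2,"dy":-1,"dz":0.3,"rx":0,"ry":0,"rz":0}
    - {"fingers":-1,"dx":-0.2,"dy":-1,"dz":0.3,"rx":0,"ry":0,"rz":0}
    - {"fingers":-1,"dx":-0.2,"dy":-1,"dz":0.3,"rx":0,"ry":0,"rz":0}
    - {"fingers":-1,"dx":-0.2,"dy":-1,"dz":0.2,"rx":0,"ry":0,"rz":0}

```text
time_s: 3.88
tool_pos: [0.5408, -0.133, 0.2517]
tool_rot: [179.9, 0.0, 169.0]
force: [-0.6, -0.7, 0.3]
grip_width: 0.0871
```

carry_out:
  plan:
    - {"fingers":-1,"dx":0,"dy":-0.7,"dz":0,"rx":0,"ry":0,"rz":0}
    - {"fingers":-1,"dx":0,"dy":0,"dz":0,"rx":0,"ry":0,"rz":0}
    - {"fingers":-1,"dx":0,"dy":0,"dz":0,"rx":0,"ry":0,"rz":0}

```text
time_s: 4.25
tool_pos: [0.5375, -0.1521, 0.2521]
tool_rot: [179.9, 0.0, 169.1]
force: [-0.4, 0.4, 0.4]
grip_width: 0.0868
```

```bash
python3 go.py .4515 -.135 .10 169.2; python3 -c "
from snap import *
snap('wrist','w_sq1')"
```

```text
t 4.25 pos [ 0.54 -0.15  0.25] rot [179.92   0.02 169.08] w 0.0868 F [-0.36  0.43  0.43]
shift if moved first [2.92 0.01 5.07]  if turned first [2.92 0.02 5.07]  rotvec/10deg [ 0.01  0.   -0.01]
```

View pics/w_sq1.png

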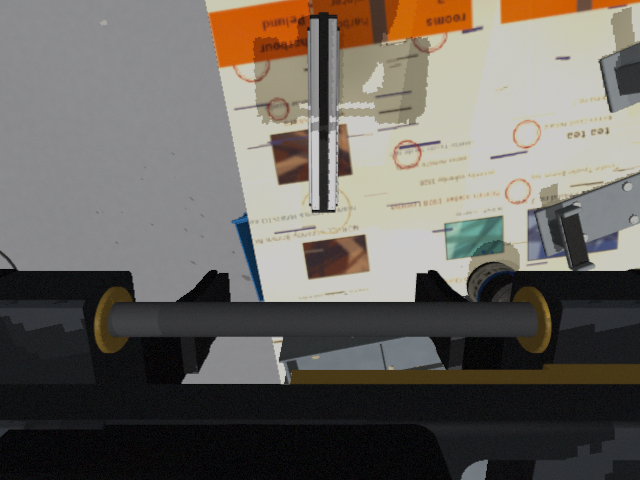

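The squeegee shows as a vertical bar, with the blade line at about x=323 and the ends at y≈12 and 212. I'll measure the blade and the ends.

```bash
python3 - <<'E'
import cv2
a=cv2.imread('pics/w_sq1.png')
b=cv2.resize(a[0:40,290:360],None,fx=7,fy=7,interpolation=cv2.INTER_CUBIC);c=cv2.resize(a[185:225,290:360],None,fx=7,fy=7,interpolation=cv2.INTER_CUBIC)
import numpy as np
cv2.imwrite('pics/c_wsq.png',np.vstack([b,c]))
E
```

```text
(no output)
```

View pics/c_wsq.png

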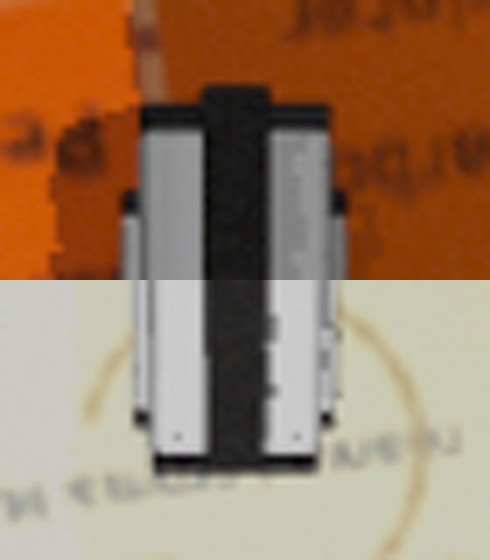

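```bash
python3 - <<'E'
from geo import *
np.set_printoptions(precision=4,suppress=True)
T=lambda *c:cr(c,(290,0),7); B=lambda *c:cr(c,(290,185),7)
for n,z,t,b in [('holder',.048,(235.5,105),(235,190)),('flange',.008,(235,192),(234,147))]:
    p=plane('w_sq1',T(*t),z);q=plane('w_sq1',B(*b),z);d=q-p
    print(n,p,q,'mid',(p+q)/2,'len',np.linalg.norm(d),'ang',np.degrees(np.arctan2(d[1],d[0])))
p=plane('w_sq1',T(236,87),.072);print('blade near',p)
# height: blade near-end top, wrist vs scene/side
print(tri('scene0',cr((108,228),(270,295),5.5),'w_sq1',T(270,87)),tri('side0',cr((655,190),(340,180),7),'w_sq1',T(203,87)))
w=[plane('w_sq1',T(x,105),.048) for x in (142,329)];print('holder thick',np.linalg.norm(w[0]-w[1]))
E
python3 go.py .4515 -.135 .10 169.2
```

```text
holder [ 0.3576 -0.1155  0.048 ] [ 0.5427 -0.1513  0.048 ] mid [ 0.4501 -0.1334  0.048 ] len 0.18851242566190962 ang -10.961710224928424
flange [ 0.3576 -0.1153  0.008 ] [ 0.543  -0.1513  0.008 ] mid [ 0.4503 -0.1333  0.008 ] len 0.18884639652146515 ang -10.992204244233218
blade near [ 0.3625 -0.1165  0.072 ]
[ 0.3643 -0.1137  0.0707] [ 0.3631 -0.1203  0.0715]
holder thick 0.02515472097765935
t 4.3 pos [ 0.54 -0.15  0.25] rot [179.93   0.01 169.12] w 0.0872 F [-0.02 -0.05  0.79]
shift if moved first [2.92 0.01 5.07]  if turned first [2.92 0.02 5.07]  rotvec/10deg [ 0.01  0.   -0.01]
```

```bash
python3 go.py .4503 -.1336 .09 169.02
```

```text
t 4.3 pos [ 0.54 -0.15  0.25] rot [179.93   0.01 169.12] w 0.0872 F [-0.02 -0.05  0.79]
shift if moved first [2.97 0.04 5.4 ]  if turned first [2.97 0.04 5.4 ]  rotvec/10deg [0.01 0.   0.01]
```

carry_out:
  plan:
    - {"fingers":-1,"dx":0.8,"dy":0,"dz":0.8,"rx":0,"ry":0,"rz":0}
    - {"fingers":-1,"dx":0.8,"dy":0,"dz":1,"rx":0,"ry":0,"rz":0}
    - {"fingers":-1,"dx":0.8,"dy":0.04,"dz":1,"rx":0,"ry":0,"rz":0}
    - {"fingers":-1,"dx":0.57,"dy":0,"dz":1,"rx":0,"ry":0,"rz":0}
    - {"fingers":-1,"dx":0,"dy":0,"dz":1,"rx":0,"ry":0,"rz":0}
    - {"fingers":-1,"dx":0,"dy":0,"dz":0.6,"rx":0,"ry":0,"rz":0}
    - {"fingers":-1,"dx":0,"dy":0,"dz":0,"rx":0,"ry":0,"rz":0}
    - {"fingers":-1,"dx":0,"dy":0,"dz":0,"rx":0,"ry":0,"rz":0}

```text
time_s: 5.3
tool_pos: [0.4508, -0.1352, 0.0907]
tool_rot: [180.0, 0.1, 169.0]
force: [-0.7, -0.3, 1.0]
grip_width: 0.0873
```

```bash
python3 go.py .4503 -.1336 .014 169.02; python3 -c "
from snap import *
snap('wrist','w_sq2');snap('scene','s_sq2')"
```

```text
t 5.3 pos [ 0.45 -0.14  0.09] rot [179.98   0.08 169.04] w 0.0873 F [-0.68 -0.29  1.03]
shift if moved first [0.03 0.05 2.56]  if turned first [0.03 0.05 2.56]  rotvec/10deg [0.   0.01 0.  ]
```

View pics/w_sq2.png

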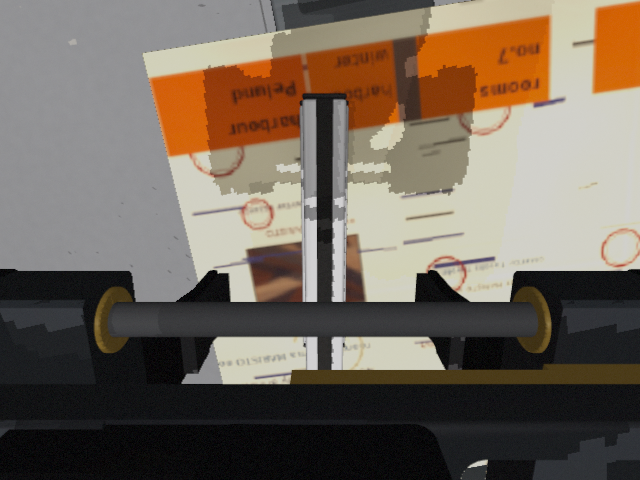

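View pics/s_sq2.png

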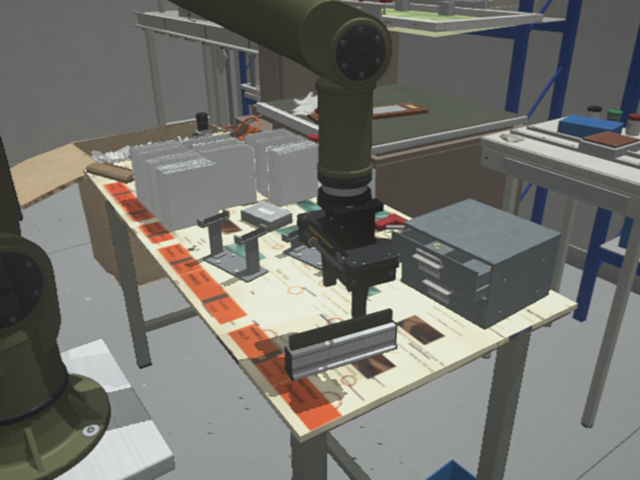

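The blade at x≈324 sits centred between the fingers (205 and 440), so I'll descend and grip.

carry_out:
  plan:
    - {"fingers":-1,"dx":0.03,"dy":0.04,"dz":0.7,"rx":0,"ry":0,"rz":0}
    - {"fingers":-1,"dx":0,"dy":0,"dz":0.8,"rx":0,"ry":0,"rz":0}
    - {"fingers":-1,"dx":0,"dy":0,"dz":0.7,"rx":0,"ry":0,"rz":0}
    - {"fingers":-1,"dx":0,"dy":0,"dz":0.3,"rx":0,"ry":0,"rz":0}
    - {"fingers":-1,"dx":0,"dy":0,"dz":0,"rx":0,"ry":0,"rz":0}
    - {"fingers":-1,"dx":0,"dy":0,"dz":0,"rx":0,"ry":0,"rz":0}

```text
time_s: 6.15
tool_pos: [0.4502, -0.1346, 0.0158]
tool_rot: [180.0, 0.1, 169.0]
force: [0.4, 0.2, 0.4]
grip_width: 0.0867
```

carry_out:
  plan:
    - {"fingers":1,"dx":0,"dy":0,"dz":0,"rx":0,"ry":0,"rz":0}
    - {"fingers":1,"dx":0,"dy":0,"dz":0,"rx":0,"ry":0,"rz":0}
    - {"fingers":1,"dx":0,"dy":0,"dz":0,"rx":0,"ry":0,"rz":0}
    - {"fingers":1,"dx":0,"dy":0,"dz":0,"rx":0,"ry":0,"rz":0}
    - {"fingers":1,"dx":0,"dy":0,"dz":0,"rx":0,"ry":0,"rz":0}
    - {"fingers":1,"dx":0,"dy":0,"dz":0,"rx":0,"ry":0,"rz":0}
  force: 30

```text
time_s: 6.9
tool_pos: [0.4493, -0.1344, 0.0148]
tool_rot: [180.0, 0.0, 169.0]
force: [-0.4, -0.4, 0.8]
grip_width: 0.0347
```

carry_out:
  plan:
    - {"fingers":1,"dx":0,"dy":0,"dz":0,"rx":0,"ry":0,"rz":0}
    - {"fingers":1,"dx":0,"dy":0,"dz":0,"rx":0,"ry":0,"rz":0}
    - {"fingers":1,"dx":0,"dy":0,"dz":0,"rx":0,"ry":0,"rz":0}

```text
time_s: 7.28
tool_pos: [0.4493, -0.1343, 0.0149]
tool_rot: [180.0, 0.0, 169.0]
force: [0.1, 0.2, -0.4]
grip_width: 0.0256
```

carry_out:
  plan:
    - {"fingers":1,"dx":0,"dy":0,"dz":-0.3,"rx":0,"ry":0,"rz":0}
    - {"fingers":1,"dx":0,"dy":0,"dz":-0.5,"rx":0,"ry":0,"rz":0}
    - {"fingers":1,"dx":0,"dy":0,"dz":-0.5,"rx":0,"ry":0,"rz":0}
    - {"fingers":1,"dx":0,"dy":0,"dz":0,"rx":0,"ry":0,"rz":0}

```text
time_s: 7.78
tool_pos: [0.4509, -0.1347, 0.0557]
tool_rot: [179.9, 0.2, 169.0]
force: [0.2, 0.0, -2.7]
grip_width: 0.0253
```

```bash
python3 go.py .4503 -.1336 .25 169.02; python3 -c "
from snap import *
snap('scene','s_lift')"
```

```text
t 7.775 pos [ 0.45 -0.13  0.06] rot [179.95   0.22 168.98] w 0.0253 F [ 0.25  0.02 -2.71]
shift if moved first [ 0.    0.04 -6.48]  if turned first [ 0.03  0.03 -6.48]  rotvec/10deg [ 0.01  0.02 -0.  ]
```

View pics/s_lift.png

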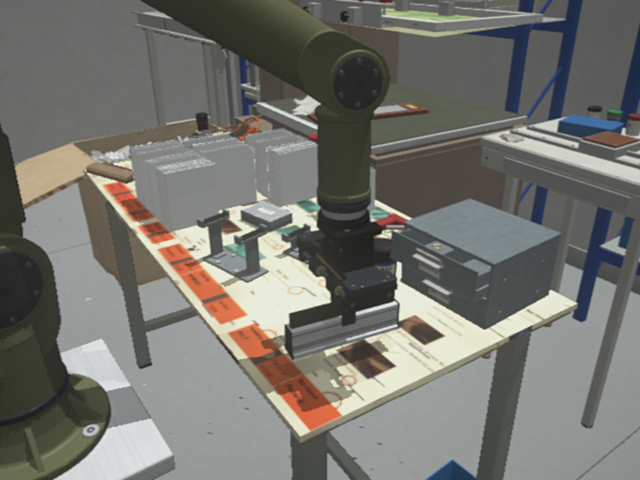

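carry_out:
  plan:
    - {"fingers":1,"dx":0,"dy":0,"dz":-0.6,"rx":0,"ry":0,"rz":0}
    - {"fingers":1,"dx":0,"dy":0,"dz":-0.8,"rx":0,"ry":0,"rz":0}
    - {"fingers":1,"dx":0,"dy":0,"dz":-0.9,"rx":0,"ry":0,"rz":0}
    - {"fingers":1,"dx":0,"dy":0.2,"dz":-0.9,"rx":0,"ry":0,"rz":0}
    - {"fingers":1,"dx":0.1,"dy":0.5,"dz":-0.8,"rx":0,"ry":0,"rz":0}
    - {"fingers":1,"dx":0.1,"dy":0.7,"dz":-0.5,"rx":0,"ry":0,"rz":0}
    - {"fingers":1,"dx":0.1,"dy":0.8,"dz":0,"rx":0,"ry":0,"rz":0}
    - {"fingers":1,"dx":0.1,"dy":0.8,"dz":0,"rx":0,"ry":0,"rz":0}
    - {"fingers":1,"dx":0.1,"dy":0.8,"dz":0,"rx":0,"ry":0,"rz":0}
    - {"fingers":1,"dx":0.1,"dy":0.6,"dz":0,"rx":0,"ry":0,"rz":0.3}
    - {"fingers":1,"dx":0,"dy":0.3,"dz":0,"rx":0,"ry":0,"rz":0.6}
    - {"fingers":1,"dx":0,"dy":0,"dz":0,"rx":0,"ry":0,"rz":0.8}

```text
time_s: 9.32
tool_pos: [0.4585, 0.0083, 0.1881]
tool_rot: [-180.0, -0.1, 151.8]
force: [-1.7, 0.4, -2.3]
grip_width: 0.0255
```

carry_out:
  plan:
    - {"fingers":1,"dx":0,"dy":0,"dz":0,"rx":0,"ry":0,"rz":0.8}
    - {"fingers":1,"dx":0,"dy":0,"dz":0,"rx":0,"ry":0,"rz":0.8}
    - {"fingers":1,"dx":0,"dy":0,"dz":0,"rx":0,"ry":0,"rz":0.8}
    - {"fingers":1,"dx":0,"dy":0,"dz":0,"rx":0,"ry":0,"rz":0.8}
    - {"fingers":1,"dx":0,"dy":0,"dz":0,"rx":0,"ry":0,"rz":0.8}
    - {"fingers":1,"dx":0,"dy":0,"dz":0,"rx":0,"ry":0,"rz":0.6}
    - {"fingers":1,"dx":0,"dy":0,"dz":0,"rx":0,"ry":0,"rz":0.35}
    - {"fingers":1,"dx":0,"dy":0,"dz":0,"rx":0,"ry":0,"rz":0}

```text
time_s: 10.32
tool_pos: [0.4586, 0.0072, 0.1882]
tool_rot: [-179.9, -0.0, 102.5]
force: [-1.0, 0.5, -3.4]
grip_width: 0.0256
```

```bash
python3 go.py .4575 .2505 .20 102.2
```

```text
t 10.325 pos [0.46 0.01 0.19] rot [-179.93   -0.    102.51] w 0.0256 F [-1.02  0.54 -3.36]
shift if moved first [ 7.92  1.72 -0.39]  if turned first [ 7.93  1.68 -0.39]  rotvec/10deg [-0.01 -0.    0.03]
```

carry_out:
  plan:
    - {"fingers":1,"dx":0.5,"dy":0.1,"dz":-0.2,"rx":0,"ry":0,"rz":0.03}
    - {"fingers":1,"dx":0.8,"dy":0.2,"dz":-0.2,"rx":0,"ry":0,"rz":0}
    - {"fingers":1,"dx":0.9,"dy":0.2,"dz":0,"rx":0,"ry":0,"rz":0}
    - {"fingers":1,"dx":0.9,"dy":0.2,"dz":0,"rx":0,"ry":0,"rz":0}
    - {"fingers":1,"dx":0.9,"dy":0.2,"dz":0,"rx":0,"ry":0,"rz":0}
    - {"fingers":1,"dx":0.9,"dy":0.2,"dz":0,"rx":0,"ry":0,"rz":0}
    - {"fingers":1,"dx":0.9,"dy":0.2,"dz":0,"rx":0,"ry":0,"rz":0}
    - {"fingers":1,"dx":0.9,"dy":0.2,"dz":0,"rx":0,"ry":0,"rz":0}
    - {"fingers":1,"dx":0.7,"dy":0.1,"dz":0,"rx":0,"ry":0,"rz":0}
    - {"fingers":1,"dx":0.5,"dy":0.1,"dz":0,"rx":0,"ry":0,"rz":0}
    - {"fingers":1,"dx":0,"dy":0,"dz":0,"rx":0,"ry":0,"rz":0}
    - {"fingers":1,"dx":0,"dy":0,"dz":0,"rx":0,"ry":0,"rz":0}

```text
time_s: 11.82
tool_pos: [0.4592, 0.2485, 0.2008]
tool_rot: [-180.0, 0.0, 102.1]
force: [-0.2, -0.4, -2.7]
grip_width: 0.0256
```

```bash
python3 go.py .4575 .2505 .125 102.2; python3 -c "
from snap import *
snap('scene','s_ov');snap('side','d_ov');snap('wrist','w_ov')
import numpy as np
cv2.imwrite('pics/m_ov.png',np.hstack([cv2.resize(cv2.imread('pics/s_ov.png')[130:310,150:330],(400,400)),cv2.resize(cv2.imread('pics/d_ov.png')[240:420,300:480],(400,400))]))"
```

```text
t 11.825 pos [0.46 0.25 0.2 ] rot [-180.      0.05  102.11] w 0.0256 F [-0.24 -0.42 -2.73]
shift if moved first [ 0.08 -0.04  2.53]  if turned first [ 0.08 -0.04  2.53]  rotvec/10deg [-0.    0.   -0.01]
```

View pics/m_ov.png

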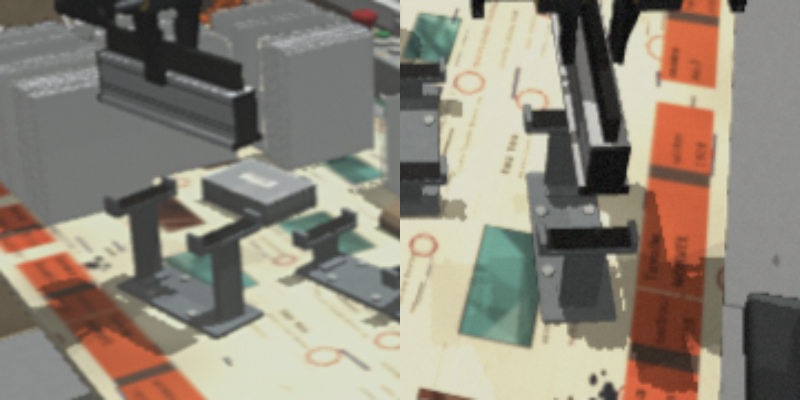

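View pics/w_ov.png

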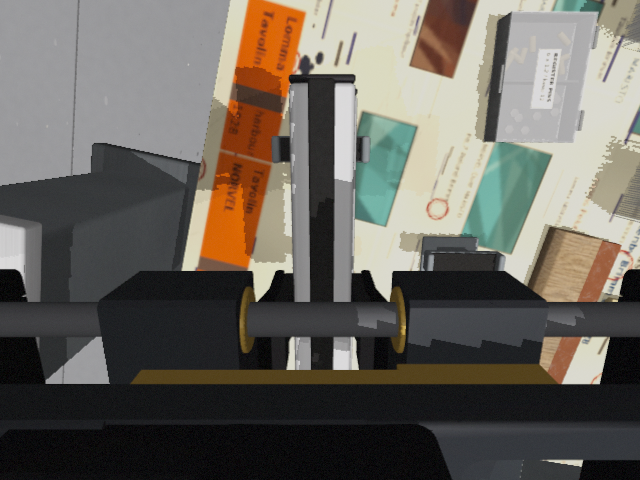

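The wrist view shows post A's lips at x≈281 and 364, so their middle is 322.5, and the squeegee is centred at 322.5. I'll check the position along the length, then lower it to just above the seats.

```bash
python3 - <<'E'
from geo import *
np.set_printoptions(precision=4,suppress=True)
p=plane('w_ov',(322.5,149),.103);u=np.array([np.cos(np.radians(102.2)),np.sin(np.radians(102.2))])
print('head A',p,'implied mid',p[:2]-.06*u)
E
```

```text
head A [0.4461 0.3102 0.103 ] implied mid [0.4587 0.2515]
```

carry_out:
  plan:
    - {"fingers":1,"dx":0.08,"dy":0,"dz":0.6,"rx":0,"ry":0,"rz":0}
    - {"fingers":1,"dx":0,"dy":0,"dz":0.7,"rx":0,"ry":0,"rz":0}
    - {"fingers":1,"dx":0,"dy":0,"dz":0.6,"rx":0,"ry":0,"rz":0}
    - {"fingers":1,"dx":0,"dy":0,"dz":0.4,"rx":0,"ry":0,"rz":0}
    - {"fingers":1,"dx":0,"dy":0,"dz":0,"rx":0,"ry":0,"rz":0}
    - {"fingers":1,"dx":0,"dy":0,"dz":0,"rx":0,"ry":0,"rz":0}

```text
time_s: 12.72
tool_pos: [0.4589, 0.2524, 0.1325]
tool_rot: [179.9, -0.0, 102.2]
force: [-0.1, 0.7, -2.3]
grip_width: 0.0254
```

```bash
python3 go.py .4575 .2505 .110 102.2; python3 -c "
from snap import *
snap('scene','s_ov2');snap('side','d_ov2')
import numpy as np
cv2.imwrite('pics/m_ov2.png',np.hstack([cv2.resize(cv2.imread('pics/s_ov2.png')[170:290,170:290],(400,400)),cv2.resize(cv2.imread('pics/d_ov2.png')[270:390,320:440],(400,400))]))"
```

```text
t 12.725 pos [0.46 0.25 0.13] rot [179.93  -0.03 102.17] w 0.0254 F [-0.13  0.69 -2.3 ]
shift if moved first [-0.05 -0.06  0.75]  if turned first [-0.05 -0.06  0.75]  rotvec/10deg [ 0.01 -0.   -0.  ]
```

View pics/m_ov2.png

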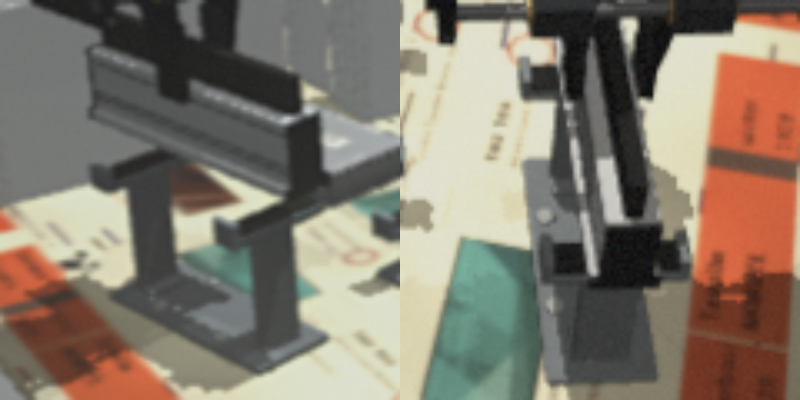

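The squeegee sits squarely over both heads in both views. I'll lower it slowly from here.

carry_out:
  plan:
    - {"fingers":1,"dx":-0.03,"dy":-0.02,"dz":0.25,"rx":0,"ry":0,"rz":0}
    - {"fingers":1,"dx":0,"dy":0,"dz":0.2,"rx":0,"ry":0,"rz":0}
    - {"fingers":1,"dx":0,"dy":0,"dz":0.1,"rx":0,"ry":0,"rz":0}
    - {"fingers":1,"dx":0,"dy":0,"dz":0.05,"rx":0,"ry":0,"rz":0}
    - {"fingers":1,"dx":0,"dy":0,"dz":0,"rx":0,"ry":0,"rz":0}
    - {"fingers":1,"dx":0,"dy":0,"dz":0,"rx":0,"ry":0,"rz":0}

```text
time_s: 13.58
tool_pos: [0.4581, 0.2512, 0.114]
tool_rot: [180.0, -0.0, 102.2]
force: [0.0, 0.1, -3.0]
grip_width: 0.0253
```

carry_out:
  plan:
    - {"fingers":1,"dx":0,"dy":0,"dz":0.05,"rx":0,"ry":0,"rz":0}
    - {"fingers":1,"dx":0,"dy":0,"dz":0,"rx":0,"ry":0,"rz":0}

```text
time_s: 13.82
tool_pos: [0.4579, 0.251, 0.1123]
tool_rot: [-180.0, 0.0, 102.2]
force: [-0.3, -0.7, -2.5]
grip_width: 0.0256
```

carry_out:
  plan:
    - {"fingers":1,"dx":0,"dy":0,"dz":0.04,"rx":0,"ry":0,"rz":0}
    - {"fingers":1,"dx":0,"dy":0,"dz":0,"rx":0,"ry":0,"rz":0}

```text
time_s: 14.08
tool_pos: [0.4578, 0.251, 0.1111]
tool_rot: [-180.0, 0.0, 102.2]
force: [0.8, -0.0, -2.5]
grip_width: 0.0254
```

carry_out:
  plan:
    - {"fingers":1,"dx":0,"dy":0,"dz":0.03,"rx":0,"ry":0,"rz":0}
    - {"fingers":1,"dx":0,"dy":0,"dz":0,"rx":0,"ry":0,"rz":0}

```text
time_s: 14.32
tool_pos: [0.4579, 0.251, 0.1102]
tool_rot: [-180.0, -0.0, 102.2]
force: [0.3, 0.3, -1.6]
grip_width: 0.0257
```

carry_out:
  plan:
    - {"fingers":1,"dx":0,"dy":0,"dz":0.03,"rx":0,"ry":0,"rz":0}
    - {"fingers":1,"dx":0,"dy":0,"dz":0,"rx":0,"ry":0,"rz":0}

```text
time_s: 14.58
tool_pos: [0.4581, 0.2511, 0.1098]
tool_rot: [180.0, -0.0, 102.2]
force: [-0.3, -1.1, 1.0]
grip_width: 0.0255
```

The force changed from -2.7 N to +1 N at the expected height, so the seats are carrying the squeegee. I'll open the gripper now.

carry_out:
  plan:
    - {"fingers":0.2,"dx":0,"dy":0,"dz":0,"rx":0,"ry":0,"rz":0}
    - {"fingers":0.2,"dx":0,"dy":0,"dz":0,"rx":0,"ry":0,"rz":0}
    - {"fingers":0,"dx":0,"dy":0,"dz":0,"rx":0,"ry":0,"rz":0}
    - {"fingers":-1,"dx":0,"dy":0,"dz":0,"rx":0,"ry":0,"rz":0}
    - {"fingers":-1,"dx":0,"dy":0,"dz":0,"rx":0,"ry":0,"rz":0}
    - {"fingers":-1,"dx":0,"dy":0,"dz":0,"rx":0,"ry":0,"rz":0}

```text
time_s: 15.32
tool_pos: [0.4579, 0.2511, 0.1094]
tool_rot: [180.0, -0.0, 102.2]
force: [-0.3, 1.0, -0.7]
grip_width: 0.0659
```

```bash
python3 -c "
from snap import *
snap('scene','s_rel');snap('wrist','w_rel')
import numpy as np
cv2.imwrite('pics/m_rel.png',np.hstack([cv2.resize(cv2.imread('pics/s_rel.png')[170:290,170:290],(400,400)),cv2.resize(cv2.imread('pics/w_rel.png'),(400,400))]))"
```

```text
(no output)
```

View pics/m_rel.png

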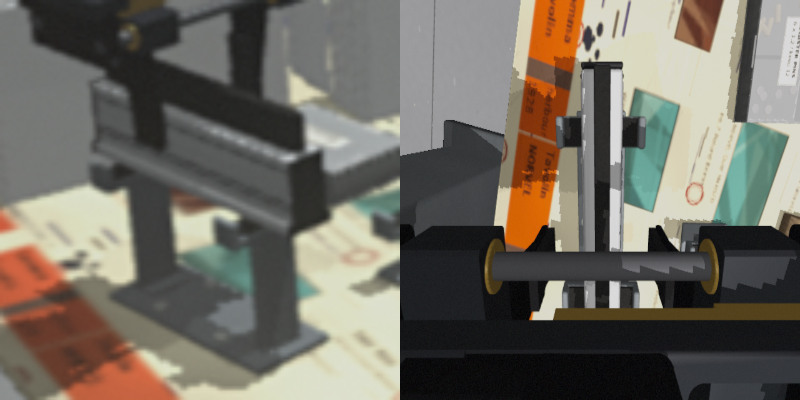

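It stands released on the seats, centred between the lips. I'll back straight up.

carry_out:
  plan:
    - {"fingers":-1,"dx":0,"dy":0,"dz":0,"rx":0,"ry":0,"rz":0}
    - {"fingers":-1,"dx":0,"dy":0,"dz":-0.3,"rx":0,"ry":0,"rz":0}
    - {"fingers":-1,"dx":0,"dy":0,"dz":-0.6,"rx":0,"ry":0,"rz":0}
    - {"fingers":-1,"dx":0,"dy":0,"dz":-0.9,"rx":0,"ry":0,"rz":0}
    - {"fingers":-1,"dx":0,"dy":0,"dz":-0.9,"rx":0,"ry":0,"rz":0}
    - {"fingers":-1,"dx":0,"dy":0,"dz":-0.9,"rx":0,"ry":0,"rz":0}
    - {"fingers":-1,"dx":0,"dy":0,"dz":-0.9,"rx":0,"ry":0,"rz":0}
    - {"fingers":-1,"dx":-1,"dy":0,"dz":-0.6,"rx":0,"ry":0,"rz":0}
    - {"fingers":-1,"dx":-1,"dy":0,"dz":0,"rx":0,"ry":0,"rz":0}
    - {"fingers":-1,"dx":-1,"dy":0,"dz":0,"rx":0,"ry":0,"rz":0}
    - {"fingers":-1,"dx":0,"dy":0,"dz":0,"rx":0,"ry":0,"rz":0}
    - {"fingers":-1,"dx":0,"dy":0,"dz":0,"rx":0,"ry":0,"rz":0}

```text
time_s: 16.92
tool_pos: [0.4768, 0.1641, 0.2633]
tool_rot: [179.9, -0.1, 102.2]
force: [-0.2, 0.6, 0.8]
grip_width: 0.0868
```

```bash
python3 -c "
from snap import *
snap('scene','s_fin');snap('side','d_fin');snap('wrist','w_fin')
import numpy as np
cv2.imwrite('pics/m_fin.png',np.hstack([cv2.resize(cv2.imread('pics/d_fin.png')[220:400,260:440],(400,400)),cv2.resize(cv2.imread('pics/w_fin.png')[:270,140:500],(400,300)).repeat(1,0).__class__ and cv2.copyMakeBorder(cv2.resize(cv2.imread('pics/w_fin.png')[:270,140:500],(400,300)),0,100,0,0,cv2.BORDER_CONSTANT)]))"
```

```text
(no output)
```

View pics/m_fin.png

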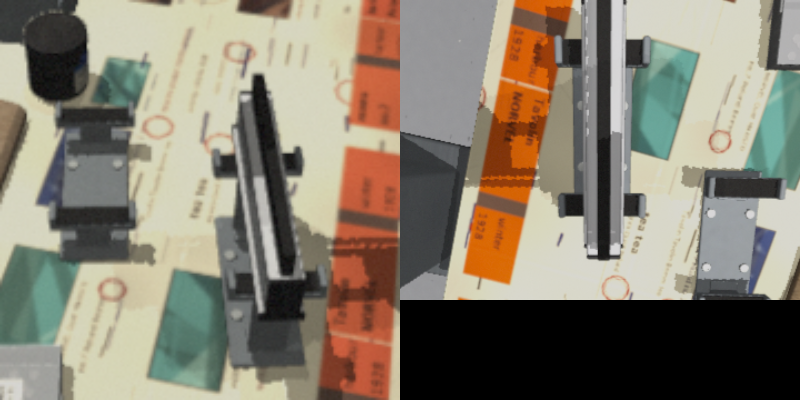

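View pics/s_fin.png

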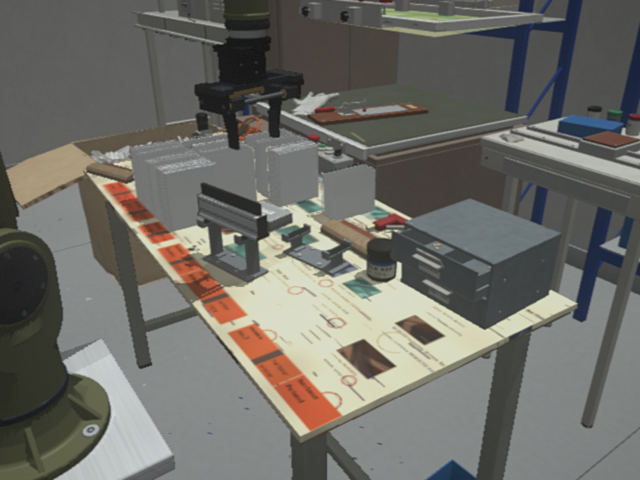

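The squeegee stands blade up across both posts and between the lips, and the jar is unmoved at (381,260) in the scene view. The gripper is clear, so I'm handing in.

```bash
python3 -c "
from cell import ticket,sensors
print(sensors.get_obs()['time_s'],ticket.sign_off())"
```

```text
the job is handed in; nothing more can be done
17.075 None
```

The aluminium squeegee is standing blade up on the taller rest, bridging both posts between the lips. I handed the job in at about 17 s.

- **How it was placed:** I gripped the holder at 30 N and turned it about 67° to match the rest. I lowered it until the force showed the seats carrying it (−2.7 N to about +1 N), at the expected height. Then I opened the gripper and backed straight up.
- **Last checks:** The final pictures show it centred between the lips on both posts and the gripper clear. The ink jar is still standing in the same place in the scene picture.
- **Disagreements:** The wrist camera and the two fixed cameras disagreed by about 4 mm on the rest's position along its length. Lip heights worked out from the side and wrist views together came out 4 to 7 mm too high, while the two fixed cameras matched the expected 103 mm. I mostly used the wrist camera's position and let the force reading decide when it was down.
- **Not checked:** I centred it along its length from the measured positions and did not measure both overhangs afterwards.
- **Refused moves:** My first two move calls were refused for leaving out unused keys. Nothing moved.

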